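# Lift the loaded movement carrier level

### The arm

A 6-joint arm with a two-finger parallel gripper is mounted at the origin on the work surface. World frame = base frame: x ahead of the robot, y to its left, z up, the work surface at z = 0. Lengths are in m, angles in rad, forces in N, time in s.
With the tool pointing down it reaches from about 0.425 to 0.95 m from the base axis. Payload 3.5 kg.
Tool frame: the origin (TCP) lies at the very end of the fingers, on their centre line; the grasp point (between the pads) lies 19 mm behind it; z points along the fingers, y is the direction in which the jaws open and shut (so a half turn about z gives the same grasp; the last joint's range is limited). The gripper opens to 85 mm and grips with 20 to 120 N. Pads are 22 mm wide; open, the fingers measure 114 mm over their backs; the gripper's body (76 mm by 85 mm) begins 54 mm behind the grasp point. The pads swing forward as they close: fully open they stand 13 mm farther back than shut.
Start: joints at [-1.361, 0.286, 1.577, -0, 1.279, -0.15], TCP at [0.238, -0.632, 0.231] pointing down, gripper open.
Joint ranges: [-2.77, 2.77], [-0.9, 2.22], [0.21, 2.48], [-1.53, 4.67], [0.24, 2.81], [-2.84, 2.84]. Speed limits (rad/s): [2.79, 2.79, 3.14, 3.14, 3.14, 3.14].

### API

Orientations are given as a unit quaternion [x, y, z, w].
In Python, from plant import ctrl, eyes, ticket gives the robot as it stands.
- The arm moves only by the tool send_rows, never from a script. Its arguments are lists of equal length, an entry for each row: "translation": the shift along the tool's x, y, z in units of 30 mm (1.0 is 30 mm), a list of three; "rotation": the turn, a rotation vector about the tool's x, y, z in units of 5 degrees (1.0 is 5 degrees), a list of three; "grip": the finger opening in mm, from 0 to 85.4. A call has 1 to 5 rows; each row shifts and turns the commanded pose from where the row before left it, along the tool's axes as they then stand; what a row does not reach is not made up. A row lasts 1/8 s, in which the tool goes at most 62.5 mm and 10.7 degrees, less where a joint would pass 70% of its speed; a pose out of reach is approached as far as the arm can. A call is refused whole if a number of a shift passes 1 or a number of a turn 1, either way. A call with a gripper value outside its range is refused whole. The fingers move at their own pace and stop on an object; "squeeze" is the grip in N (left out, the last holds). Time passes only in rows, so rows that do not move let the fingers close. It gives the time, the measured TCP pose, the force and the opening at its end, in the units of the state.
- ctrl.get_state(): the state, without advancing time (a new reading comes with each control period).
- eyes.read_camera(name): name is "side" or "top"; returns a dict with "image" (420x560x3 uint8, blue, green, red), "mtx" (3x3 intrinsics, pixels), "xyz" and "orientation" of the camera in the world. Camera axes: x right, y down, z forward; pixel columns grow to the right and rows downward; lengths in m; the calibration is good to about 2 mm. A picture is of the moment at which its call begins. There is no depth.
- ticket.sign_off(): hands the job in, once; it reports no verdict.
The state is a dict: "time": time; "qpos": joint angles; "dq": joint speeds; "joint_efforts": joint torques, N m; "eef_pos": TCP position; "tcp_rot": TCP orientation; "contact_force": force on the tool from outside, world axes, zero at the start; "wrist_torque": the same for the moment, N m; "opening": opening from 0.0 (shut) to 1.0 (fully open).
Only numpy, scipy, OpenCV 4.12 (cv2) and the standard library are available. Lean on these libraries where they do the work, as an engineer would, in place of code of your own. Each camera call takes 0.05 s, during which the arm holds its last target. There are 200 camera calls.

### The job

Set the aluminium movement holder on the narrow raised rest of the hand carrier, centred on it, lying lengthwise along it and right way up, and let go. Then lift the carrier by its handle bar about 10 cm above the bench and keep it level and still, with the holder and the glass dish riding in place. Finish while still holding it up (do not set it down again), and leave everything else on the bench alone.

Things in the scene. Friction and masses are not known exactly. Their poses are not given: they have to be found in the camera images.
- carrier: Loose aluminium hand carrier, 0.38 kg: plate 210 (x) x 110 (y) x 5 mm, 6 mm lips on its long edges. Across its middle a handle: posts at x = 0, y = +-36 mm carry a straight black bar. A narrow raised rest stands near its +x end, a low ring seating a glass dish near its -x end. Origin: centre of the underside; x towards the rest, y along the bar, z up. Starts flat on the bench, any yaw.
- grip (a point): Centre of the carrier's handle bar, 100 mm above the underside, over the carrier's middle. The bar is 10 mm thick (carrier x), 86 mm long (y) and 18 mm tall (z 91 to 109 mm). Axes as the carrier's. The bar is free from above; the loaded carrier nearly balances about it.
- rest (a point): Centre of the top face of the carrier's narrow raised rest, an upright aluminium block 20 mm wide (carrier x), 50 mm long (carrier y) and 30 mm tall with a flat top 35 mm above the underside; 75 mm from the handle bar's mid-plane along carrier +x. Axes as the carrier's.
- seat (a point): Centre of the floor inside the dish ring (ring 62 mm inner diameter, 6 mm tall) on the carrier plate, 60 mm from the middle along carrier -x, 5 mm above the underside. Axes as the carrier's.
- holder: Loose aluminium movement holder, 0.09 kg: block 66 (x) x 30 (y) x 12 mm, a raised jaw at each end (18 mm tall in all), a flat brass movement of 26 mm diameter between them, a 9 mm steel screw head sticking out 9 mm from each end. Origin: centre of the underside; x lengthwise, z up. Grip it by its long plain sides, 30 mm apart. Starts upright on the bench, any yaw.
- dish: Shallow clear glass dish, 58 mm across the rim, 16 mm tall, about 0.045 kg, standing loose in the carrier's ring; origin: centre of the underside. It stays there.
- case_ring: Bystander: loose steel watch case ring, 40 mm outer diameter, 8 mm tall, lying about 90 mm from the holder's centre beyond its +x end. Origin: centre of the underside.
- tweezer: Bystander: steel tweezer, 145 mm long (x), 14 mm wide, 8 mm tall, lying in the middle of the bench. Origin: under its middle.
- loupe: Bystander: black eye loupe, a cup 38 mm across and 28 mm tall. Origin: centre of the underside.
- cushion: Bystander: round rubber casing cushion, 72 mm across and 22 mm tall, near the robot. Origin: centre of the underside.
- drivers: Bystander: red plastic stand 130 x 62 mm with six upright small screwdrivers, 88 mm tall, at the back. Origin: centre of the underside.
- oil_jar: Bystander: small amber glass jar, 44 mm across, 55 mm tall, at the back. Origin: centre of the underside.
- dust_cover: Bystander: clear glass dust cover with a knob, 84 mm across, 62 mm tall, at the back. Origin: centre of the underside.
Not all that is in view belongs to the job. There is more than one size of the holder; the job needs the middle-sized.

How it is judged:
By the outcome, as a careful person would: the job done as asked, in the order asked, and still so for the second after the job is handed in, while the arm keeps its last pose, push and grip.
It also fails if it takes over 56 s, if anything falls off the work surface, if the arm or the gripper's body presses on something with over 40 N, if the wrist force passes 120 N, or if a joint passes its speed limit or range.

## Working session

There is one attempt and no reset: what is moved stays moved. The work goes in short steps, Python scripts to look and compute and a tool call to move; the robot and the scene stay as the last step left them, time stands still between calls to the robot, and variables do not carry over. Pictures are saved under pics/ and viewed, about 8 in all and at most 12, crops included, and the job is handed in when it is done.

Besides the shell and the picture viewer there is one more tool, called in YAML: its name, and indented under it one key for each argument. send_rows: Moves the arm, as the interface text tells. Its arguments: {"type":"object","properties":{"translation":{"type":"array"},"rotation":{"type":"array"},"grip":{"type":"array"},"squeeze":{"type":"number"}},"required":["translation","rotation","grip"]}

```bash
ls; mkdir -p pics; python3 - <<'E'
from plant import ctrl,eyes
import cv2
for n in("side","top"):
    d=eyes.read_camera(n);cv2.imwrite(f"pics/{n}0.png",d["image"]);print(n,d["mtx"],d["xyz"],d["orientation"])
print(ctrl.get_state())
E
```

```text
pics
side [[475.28905793   0.         285.20239007]
 [  0.         475.28905793 202.07923145]
 [  0.           0.           1.        ]] [0.33586282 0.85659444 0.64723761] [-0.10601882  0.87696297 -0.46404329  0.06602869]
top [[395.62751651   0.         278.33125084]
 [  0.         395.62751651 213.22888733]
 [  0.           0.           1.        ]] [0.44931392 0.03087557 1.01542169] [-0.69760055  0.71432438 -0.03944049  0.03922497]
{'time': 0.1, 'qpos': array([-1.36094326e+00,  2.87114612e-01,  1.57803451e+00, -4.20358083e-06,
        1.27860777e+00, -1.50000278e-01]), 'dq': array([ 0.00039967, -0.00295513, -0.00340607, -0.00159052,  0.00157378,
        0.00212014]), 'joint_efforts': array([ 3.91939811e-04, -4.07302737e+01, -2.93698329e+01, -1.47316846e-04,
        3.43968291e-03,  3.50071012e-06]), 'eef_pos': array([ 0.23759322, -0.63116453,  0.23005836]), 'tcp_rot': array([ 9.83856133e-01,  1.78957922e-01, -3.43902635e-05, -1.08157517e-03]), 'contact_force': array([-0.00835973, -0.00551639, -0.43113956]), 'wrist_torque': array([ 0.03030018,  0.00721373, -0.00609277]), 'opening': 1.0008234643814307}
```

View pics/top0.png

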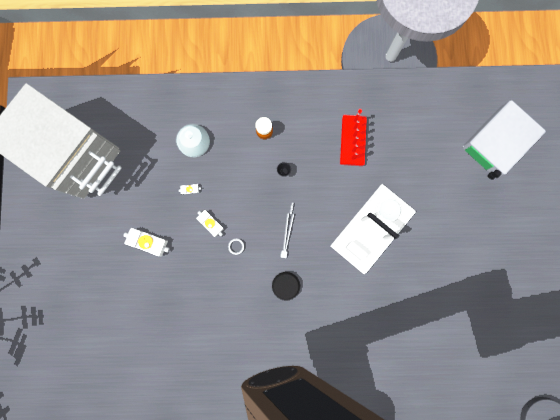

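View pics/side0.png

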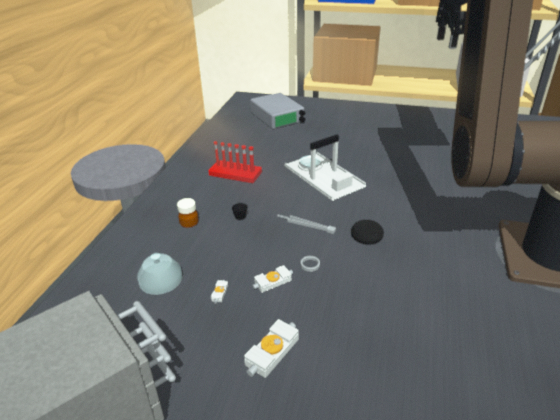

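The top view shows the middle holder at about (210,223), between a small one (190,189) and a large one (147,241). The case ring is at (236,247). The carrier is at (373,228), with its black bar at (382,225), the dish at the upper right and the rest near (358,242). In the side view the holder is at (272,278), the bar at (324,143) and the rest at (342,180).

```bash
cat > h.py <<'E'
import numpy as np,cv2
from scipy.spatial.transform import Rotation as R
from plant import ctrl,eyes
def cam(n,save=None):
    d=eyes.read_camera(n)
    if save: cv2.imwrite("pics/"+save,d["image"])
    return d
def ray(d,p):
    v=np.linalg.solve(d["mtx"],[p[0],p[1],1.]);v=R.from_quat(d["orientation"]).apply(v)
    return np.array(d["xyz"]),v/np.linalg.norm(v)
def onz(d,p,z):
    o,v=ray(d,p);return o+v*(z-o[2])/v[2]
def tri(d1,p1,d2,p2):
    o1,v1=ray(d1,p1);o2,v2=ray(d2,p2)
    s=np.linalg.lstsq(np.c_[v1,-v2],o2-o1,rcond=None)[0]
    a,b=o1+v1*s[0],o2+v2*s[1];return (a+b)/2,np.linalg.norm(a-b)
def comps(m,x0,y0,x1,y1,amin=15):
    k=np.zeros(m.shape,np.uint8);k[y0:y1,x0:x1]=m[y0:y1,x0:x1]*255
    cs=cv2.findContours(k,cv2.RETR_EXTERNAL,cv2.CHAIN_APPROX_NONE)[0]
    return sorted([c for c in cs if cv2.contourArea(c)>=amin],key=cv2.contourArea,reverse=True)
def brass(im):
    h=cv2.cvtColor(im,cv2.COLOR_BGR2HSV);return (h[...,0]>12)&(h[...,0]<35)&(h[...,1]>110)&(h[...,2]>120)
def cen(c): m=cv2.moments(c);return np.array([m["m10"],m["m01"]])/m["m00"]
E
python3 - <<'E'
from h import *
t=cam("top");s=cam("side")
def bb(n,d,m,box):
    out=comps(m,*box)
    for c in out[:4]:
        r=cv2.minAreaRect(c);print(n,np.round(cen(c),1),cv2.contourArea(c),np.round(cv2.boxPoints(r),1).tolist())
    return out
T,S=t["image"],s["image"]
wt=T.min(2)>150;ws=S.min(2)>150
bt=bb("brassT",t,brass(T),(190,200,232,245));bs=bb("brassS",s,brass(S),(250,260,296,294))
bb("holderT",t,wt|brass(T),(190,200,228,242));bb("holderS",s,ws|brass(S),(248,258,298,296))
bb("carT",t,wt,(320,170,430,285))
dt=bb("barT",t,T.max(2)<45,(360,205,405,245));ds=bb("barS",s,S.max(2)<45,(300,130,345,156))
print(tri(t,cen(bt[0]),s,cen(bs[0])))
if dt and ds: print(tri(t,cen(dt[0]),s,cen(ds[0])))
a=cv2.resize(T[175:285,180:430],None,fx=3.1,fy=3.1,interpolation=cv2.INTER_CUBIC)
b=np.hstack([cv2.resize(S[125:210,270:375],(387,248*1),interpolation=cv2.INTER_CUBIC),cv2.resize(S[250:310,240:330],(388,248),interpolation=cv2.INTER_CUBIC)])
a=a[:,:775];b=b[:,:775];cv2.imwrite("pics/c1.png",np.vstack([a,b]));print(a.shape,b.shape)
E
```

```text
brassT [209.6 222. ] 40.5 [[203.5, 222.5], [209.5, 216.5], [215.5, 222.5], [209.5, 228.5]]
brassS [272.4 275.9] 87.5 [[267.0, 271.0], [278.0, 271.0], [278.0, 281.0], [267.0, 281.0]]
holderT [209.1 223.1] 354.5 [[193.0, 216.0], [202.0, 207.0], [225.5, 230.5], [216.5, 239.5]]
holderS [272.9 278.4] 548.0 [[250.0, 277.3999938964844], [288.3999938964844, 262.0], [295.1000061035156, 278.79998779296875], [256.70001220703125, 294.1000061035156]]
carT [372.  228.9] 3458.0 [[328.5, 246.0], [380.8999938964844, 182.0], [416.5, 211.0], [364.1000061035156, 275.1000061035156]]
barS [324. 142.] 119.5 [[309.70001220703125, 144.1999969482422], [336.6000061035156, 134.8000030517578], [338.3999938964844, 139.89999389648438], [311.5, 149.3000030517578]]
(array([0.54129366, 0.20430404, 0.01274603]), np.float64(0.0037401223204888787))
(341, 775, 3) (248, 775, 3)
```

View pics/c1.png

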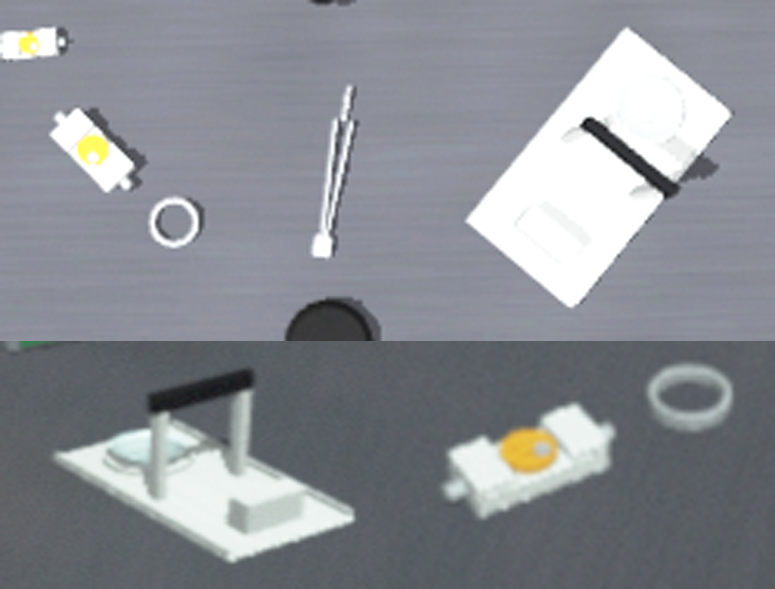

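The enlargement shows the carrier's +x (rest) end at lower left in the top view and its dish end at upper right. The holder's screws lie along the diagonal that points at the case ring. Next I'll measure the axes.

```bash
python3 - <<'E'
from h import *
t=cam("top");s=cam("side");T,S=t["image"],s["image"]
def ends(c):
    v=cv2.fitLine(c,cv2.DIST_L2,0,.01,.01).ravel();p=c.reshape(-1,2);k=(p-v[2:])@v[:2]
    return v[2:]+v[:2]*k.min(),v[2:]+v[:2]*k.max(),(v[2:]+v[:2]*(k.min()+k.max())/2)
bt=comps(T.max(2)<90,362,208,402,240)[0];bs=comps(S.max(2)<70,300,130,345,156)[0]
et,es=ends(bt),ends(bs);print(et,es)
print("bar", [tri(t,et[i],s,es[j]) for i,j in((0,1),(1,0),(2,2))],[tri(t,et[i],s,es[i]) for i in (0,1)])
c=comps(T.min(2)>150,320,170,430,285)[0];box=cv2.boxPoints(cv2.minAreaRect(c));W=np.array([onz(t,p,.009) for p in box]);print("carrier",W.mean(0),W)
h=comps((T.min(2)>140)|brass(T),190,200,228,242)[0];r=cv2.boxPoints(cv2.minAreaRect(h));H=np.array([onz(t,p,.014) for p in r]);print("holder",H.mean(0),H)
v=cv2.fitLine(h,cv2.DIST_L2,0,.01,.01).ravel();a,b=onz(t,v[2:]-10*v[:2],.014),onz(t,v[2:]+10*v[:2],.014);print("axis",np.degrees(np.arctan2(*(b-a)[1::-1])))
st=ctrl.get_state();print(R.from_quat(st["tcp_rot"]).as_matrix().round(3))
# holder jaw heights: side crop corner triangulation by circle ring
E
```

```text
(array([368.26839033, 213.43964524]), array([397.21292859, 236.96824326]), array([382.74065946, 225.20394425])) (array([309.62087209, 146.93185703]), array([338.27076856, 136.76285407]), array([323.94582033, 141.84735555]))
bar [(array([ 0.50948336, -0.1740409 ,  0.13603008]), np.float64(0.06566235778658741)), (array([ 0.52553977, -0.24688845,  0.06555398]), np.float64(0.06990117639389988)), (array([ 0.5177891 , -0.21278178,  0.0975829 ]), np.float64(0.0006380312411090385))] [(array([ 0.54711591, -0.18068489,  0.09614625]), np.float64(0.00111524910119141)), (array([ 0.4880117 , -0.24443072,  0.09971311]), np.float64(0.003796679367326869))]
carrier [ 0.51769711 -0.21018341  0.009     ] [[ 0.47504496 -0.09598373  0.009     ]
 [ 0.63672179 -0.23754285  0.009     ]
 [ 0.5590029  -0.32457354  0.009     ]
 [ 0.40001878 -0.18263351  0.009     ]]
holder [0.54715344 0.20716025 0.014     ] [[0.60062239 0.25424923 0.014     ]
 [0.59837245 0.15964987 0.014     ]
 [0.49370237 0.16061492 0.014     ]
 [0.49591656 0.25412696 0.014     ]]
axis -154.20025168167737
[[ 0.936  0.352 -0.   ]
 [ 0.352 -0.936  0.001]
 [ 0.    -0.001 -1.   ]]
```

```bash
python3 - <<'E'
from h import *
t=cam("top");s=cam("side");T,S=t["image"],s["image"]
print("screws",tri(t,(199.4,213.1),s,(255.8,286.3)),tri(t,(221,234),s,(292,271.6)))
for th in (150,170,190):
    for d,im,box in((t,T,(190,200,226,240)),(s,S,(248,258,298,296))):
        h=comps((im.min(2)>th)|brass(im),*box)[0]
        r=cv2.minAreaRect(h);W=np.array([onz(d,p,.010) for p in cv2.boxPoints(r)])
        v=cv2.fitLine(h,cv2.DIST_L2,0,.01,.01).ravel();a,b=onz(d,v[2:]-10*v[:2],.01),onz(d,v[2:]+10*v[:2],.01)
        print(th,cv2.contourArea(h),W.mean(0).round(4),onz(d,cen(h),.010).round(4),np.degrees(np.arctan2(*(b-a)[1::-1])))
h=comps((T.min(2)>150),226,236,250,260)[0];print("ring",onz(t,cen(h),.006))
# rest top face corners (side crop px)
P=lambda x,y:(270+x/3.686,125+(y-341)/2.918)
for p in ((230,512),(302,490),(272,482),(262,505)):print(onz(s,P(*p),.035).round(4))
for p in ((533,203),(590,245),(518,215),(575,262)):print("top",onz(t,(180+p[0]/3.1,175+p[1]/3.1),.035).round(4))
E
```

```text
screws (array([0.56614652, 0.23169328, 0.0054358 ]), np.float64(0.002412410697858723)) (array([0.50973144, 0.17636411, 0.00583497]), np.float64(0.005143602498123424))
150 354.0 [0.5403 0.2061 0.01  ] [0.5406 0.2064 0.01  ] -136.24144388054157
150 543.0 [0.5381 0.2061 0.01  ] [0.5373 0.2078 0.01  ] -138.93234148622983
170 333.5 [0.5403 0.2061 0.01  ] [0.5407 0.206  0.01  ] -136.64807995948814
170 498.0 [0.5381 0.2069 0.01  ] [0.537  0.2072 0.01  ] -138.25187596894315
190 322.0 [0.5396 0.2054 0.01  ] [0.5404 0.2056 0.01  ] -137.1239604357828
190 437.5 [0.5359 0.2034 0.01  ] [0.5367 0.2063 0.01  ] -142.382798126181
ring [0.4805302  0.14035156 0.006     ]
[ 0.4777 -0.1201  0.035 ]
[ 0.4364 -0.1658  0.035 ]
[ 0.4581 -0.1746  0.035 ]
[ 0.4589 -0.1357  0.035 ]
top [ 0.4867 -0.1512  0.035 ]
top [ 0.4523 -0.195   0.035 ]
top [ 0.4775 -0.1388  0.035 ]
top [ 0.4392 -0.1824  0.035 ]
```

```bash
cat >> h.py <<'E'
def go(x,y,z,yaw):  # yaw: world angle of tool y (deg); prints totals in tool axes/units
    s=ctrl.get_state();r=R.from_quat(s["tcp_rot"]);a=np.radians(yaw)
    ty=np.array([np.cos(a),np.sin(a),0]);tz=np.array([0,0,-1.]);g=R.from_matrix(np.c_[np.cross(ty,tz),ty,tz])
    d=np.array([x,y,z])-s["eef_pos"]
    print("t",round(s["time"],2),"pos",s["eef_pos"].round(4),"rot",(np.degrees((r.inv()*g).as_rotvec())/5).round(2),"tr",(r.inv().apply(d)/.03).round(2),"tr after turn",(g.inv().apply(d)/.03).round(2),"F",s["contact_force"].round(1),"open",round(s["opening"]*85.4,1))
E
python3 -c "
from h import *
go(.539,.2055,.12,-46.5)"
```

```text
t 0.4 pos [ 0.2377 -0.6317  0.2312] rot [-0.   -0.   -4.58] tr [ 19.23 -22.58   3.71] tr after turn [ 26.5  -13.33   3.71] F [0.3 0.2 0.7] open 85.3
```

send_rows:
  translation:
    - [1,0,0]
    - [1,0,0]
    - [1,0,0]
    - [1,-0.2,0]
    - [1,-0.4,0]
  rotation:
    - [0,0,-0.92]
    - [0,0,-0.92]
    - [0,0,-0.92]
    - [0,0,-0.92]
    - [0,0,-0.92]
  grip: [60,60,60,60,60]
  squeeze: 40

```text
time: 1.02
eef_pos: [0.3569, -0.5428, 0.2313]
tcp_rot: [0.928, 0.373, 0.0, 0.0]
contact_force: [0.4, -0.3, -0.3]
opening: 0.705
```

```bash
python3 -c "
from h import *
go(.539,.2055,.12,-46.5)"
```

```text
t 1.02 pos [ 0.3569 -0.5428  0.2313] rot [ 0.   -0.    0.06] tr [ 21.64 -13.81   3.71] tr after turn [ 21.57 -13.92   3.71] F [ 0.4 -0.3 -0.3] open 60.2
```

send_rows:
  translation:
    - [1,-0.64,0]
    - [1,-0.64,0]
    - [1,-0.64,0]
    - [1,-0.64,0]
    - [1,-0.64,0]
  rotation:
    - [0,0,0]
    - [0,0,0]
    - [0,0,0]
    - [0,0,0]
    - [0,0,0]
  grip: [60,60,60,60,60]

```text
time: 1.65
eef_pos: [0.3986, -0.3693, 0.2315]
tcp_rot: [0.928, 0.371, 0.0, 0.0]
contact_force: [0.6, 1.0, -0.3]
opening: 0.703
```

send_rows:
  translation:
    - [1,-0.64,0]
    - [1,-0.64,0]
    - [1,-0.64,0]
    - [1,-0.64,0]
    - [1,-0.64,0]
  rotation:
    - [0,0,0]
    - [0,0,0]
    - [0,0,0]
    - [0,0,0]
    - [0,0,0]
  grip: [60,60,60,60,60]

```text
time: 2.28
eef_pos: [0.441, -0.1964, 0.2316]
tcp_rot: [0.928, 0.371, 0.0, 0.0]
contact_force: [0.7, -0.1, 0.1]
opening: 0.704
```

send_rows:
  translation:
    - [1,-0.64,0]
    - [1,-0.64,0]
    - [1,-0.64,0]
    - [1,-0.64,0]
    - [1,-0.64,0]
  rotation:
    - [0,0,0]
    - [0,0,0]
    - [0,0,0]
    - [0,0,0]
    - [0,0,0]
  grip: [60,60,60,60,60]

```text
time: 2.9
eef_pos: [0.4834, -0.0233, 0.2316]
tcp_rot: [0.928, 0.371, 0.0, 0.0]
contact_force: [0.8, 0.5, -0.3]
opening: 0.701
```

send_rows:
  translation:
    - [1,-0.64,0.7]
    - [1,-0.64,0.7]
    - [1,-0.64,0.7]
    - [1,-0.64,0.7]
    - [1,-0.64,0.7]
  rotation:
    - [0,0,0]
    - [0,0,0]
    - [0,0,0]
    - [0,0,0]
    - [0,0,0]
  grip: [60,60,60,60,60]

```text
time: 3.52
eef_pos: [0.5259, 0.1497, 0.126]
tcp_rot: [0.928, 0.372, 0.0, 0.0]
contact_force: [0.2, -0.0, -0.6]
opening: 0.704
```

```bash
python3 -c "
from h import *
go(.539,.2055,.10,-46.5)"
```

```text
t 3.52 pos [0.5259 0.1497 0.126 ] rot [ 0.01 -0.01  0.02] tr [ 1.6  -1.05  0.87] tr after turn [ 1.6  -1.05  0.87] F [ 0.2 -0.  -0.6] open 60.1
```

send_rows:
  translation:
    - [0.8,-0.52,0.6]
    - [0.8,-0.53,0.6]
    - [0,0,0.6]
    - [0,0,0]
  rotation:
    - [0,0,0]
    - [0,0,0]
    - [0,0,0]
    - [0,0,0]
  grip: [60,60,60,60]

```text
time: 4.03
eef_pos: [0.537, 0.2038, 0.0704]
tcp_rot: [0.928, 0.372, -0.002, -0.0]
contact_force: [-0.6, 0.1, 0.1]
opening: 0.703
```

```bash
python3 -c "
from h import *
go(.539,.2055,.004,-46.5)
t=cam('top');s=cam('side')
a=cv2.resize(t['image'][170:270,150:270],(480,400));b=cv2.resize(s['image'][200:320,220:340],(320,320));b=cv2.copyMakeBorder(b,0,80,0,0,0)
cv2.imwrite('pics/c2.png',np.hstack([a,b]))"
```

```text
t 4.03 pos [0.537  0.2038 0.0704] rot [-0.02  0.04  0.03] tr [0.1  0.01 2.21] tr after turn [0.09 0.01 2.21] F [-0.6  0.1  0.1] open 60.0
```

View pics/c2.png

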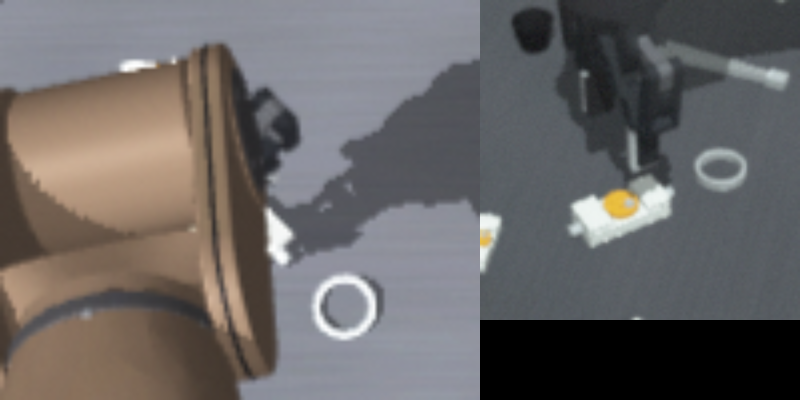

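The side crop shows both fingers above the holder, with the near finger tip at about (648,180) and the holder at about (622,212). I'll check this by projecting the TCP and pad positions.

```bash
python3 -c "
from h import *
s=cam('side');st=ctrl.get_state();r=R.from_quat(st['tcp_rot'])
def pr(p):
    q=R.from_quat(s['orientation']).inv().apply(p-s['xyz']);q=s['mtx']@(q/q[2]);return ((q[:2]-[220,200])*320/120+[480,0]).round()
for o in ([0,0,0],[0,.03,-.008],[0,-.03,-.008],[0,.043,-.008],[0,-.043,-.008]): print(o,pr(st['eef_pos']+r.apply(o)))
for p in ([.539,.2055,.012],[.537,.207,.012]): print(pr(np.array(p)))
"
```

```text
[0, 0, 0] [618. 138.]
[0, 0.03, -0.008] [598. 106.]
[0, -0.03, -0.008] [638. 154.]
[0, 0.043, -0.008] [589.  96.]
[0, -0.043, -0.008] [647. 165.]
[620. 205.]
[622. 206.]
```

send_rows:
  translation:
    - [0.06,0,0.7]
    - [0,0,0.7]
    - [0,0,0.5]
    - [0,0,0.25]
    - [0,0,0]
  rotation:
    - [0,0,0]
    - [0,0,0]
    - [0,0,0]
    - [0,0,0]
    - [0,0,0]
  grip: [60,60,60,60,60]

```text
time: 4.8
eef_pos: [0.5396, 0.2056, 0.0072]
tcp_rot: [0.928, 0.371, -0.001, -0.0]
contact_force: [-0.7, 0.9, -0.9]
opening: 0.697
```

send_rows:
  translation:
    - [0,0,0]
    - [0,0,0]
    - [0,0,0]
    - [0,0,0]
    - [0,0,0]
  rotation:
    - [0,0,0]
    - [0,0,0]
    - [0,0,0]
    - [0,0,0]
    - [0,0,0]
  grip: [45,20,20,20,20]

```text
time: 5.42
eef_pos: [0.5407, 0.2059, 0.0089]
tcp_rot: [0.928, 0.371, 0.001, 0.0]
contact_force: [-0.3, 0.2, 6.9]
opening: 0.327
```

send_rows:
  translation:
    - [0,0,0]
    - [0,0,0]
    - [0,0,-0.3]
    - [0,0,-0.7]
    - [0,0,-0.7]
  rotation:
    - [0,0,0]
    - [0,0,0]
    - [0,0,0]
    - [0,0,0]
    - [0,0,0]
  grip: [20,20,20,20,20]

```text
time: 6.05
eef_pos: [0.539, 0.2055, 0.0587]
tcp_rot: [0.928, 0.371, -0.001, -0.0]
contact_force: [0.3, -0.9, -1.1]
opening: 0.329
```

send_rows:
  translation:
    - [0,0,-0.8]
    - [0,0,-0.8]
    - [0,0,-0.4]
    - [0,0,0]
  rotation:
    - [0,0,0]
    - [0,0,0]
    - [0,0,0]
    - [0,0,0]
  grip: [20,20,20,20]

```text
time: 6.55
eef_pos: [0.5402, 0.2057, 0.1194]
tcp_rot: [0.928, 0.371, 0.001, 0.0]
contact_force: [0.5, -0.3, -0.4]
opening: 0.329
```

```bash
python3 -c "
from h import *
go(.462,-.163,.12,-41.7)
s=cam('side');b=cv2.resize(s['image'][170:320,190:350],(640,600));cv2.imwrite('pics/c3.png',b)"
```

```text
t 6.55 pos [0.5402 0.2057 0.1194] rot [ 0.01 -0.01 -0.94] tr [-10.37   7.1   -0.03] tr after turn [-10.91   6.23  -0.02] F [ 0.5 -0.3 -0.4] open 28.1
```

View pics/c3.png

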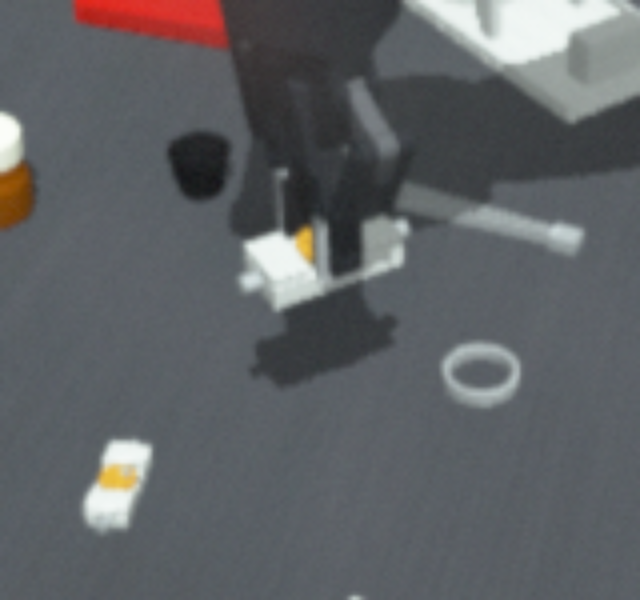

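The side crop shows the holder held level, upright and clear. Its screw tips are at crop (241,282) and (405,228), and the near finger is at about x 343. I'll compute how it sits in the hand.

```bash
python3 -c "
from h import *
s=cam('side');st=ctrl.get_state();r=R.from_quat(st['tcp_rot'])
A,B=[onz(s,(190+x/4,170+y/4),.117) for x,y in ((241,282),(405,228))]
print(A,B,np.linalg.norm(A-B),np.degrees(np.arctan2(*(B-A)[1::-1])))
print('in tool',r.inv().apply((A+B)/2-st['eef_pos']))
P=onz(s,(190+343/4,170+262/4),.119);print(r.inv().apply(P-st['eef_pos']))
"
```

```text
[0.56901518 0.23215586 0.117     ] [0.50727973 0.17706159 0.117     ] 0.08274444806437344 -138.2534704986994
in tool [-1.31485404e-03  5.47018456e-06  7.01815216e-04]
[-0.00479449 -0.01137455 -0.00128073]
```

send_rows:
  translation:
    - [0,0,-0.2]
    - [-1,0.57,0]
    - [-1,0.57,0]
    - [-1,0.57,0]
    - [-1,0.57,0]
  rotation:
    - [0,0,-0.47]
    - [0,0,-0.47]
    - [0,0,0]
    - [0,0,0]
    - [0,0,0]
  grip: [20,20,20,20,20]

```text
time: 7.28
eef_pos: [0.5085, 0.0699, 0.1233]
tcp_rot: [0.912, 0.409, -0.001, -0.001]
contact_force: [-0.1, -0.3, -0.2]
opening: 0.328
```

send_rows:
  translation:
    - [-1,0.57,0]
    - [-1,0.57,0]
    - [-1,0.57,0]
    - [-1,0.57,0]
    - [-0.5,0.3,0]
  rotation:
    - [0,0,0]
    - [0,0,0]
    - [0,0,0]
    - [0,0,0]
    - [0,0,0]
  grip: [20,20,20,20,20]

```text
time: 7.9
eef_pos: [0.4768, -0.0824, 0.1236]
tcp_rot: [0.913, 0.408, -0.001, -0.001]
contact_force: [-0.1, 0.6, -1.3]
opening: 0.325
```

```bash
python3 -c "
from h import *
go(.4628,-.1607,.07,-41.6)"
```

```text
t 7.9 pos [ 0.4768 -0.0824  0.1236] rot [-0.02  0.01 -0.04] tr [-2.25  1.4   1.79] tr after turn [-2.26  1.38  1.79] F [-0.1  0.6 -1.3] open 27.7
```

```bash
python3 -c "
from h import *
t=cam('top');s=cam('side')
f=lambda im:(np.clip((im.astype(float)-110)/145,0,1)**2.5*255).astype(np.uint8)
a=cv2.resize(t['image'][195:275,325:405],(400,400),interpolation=2);b=cv2.resize(s['image'][150:200,300:350+20],(400,286),interpolation=2);b=cv2.copyMakeBorder(b,0,114,0,0,0)
cv2.imwrite('pics/c4.png',np.hstack([f(a),b]))"
```

```text
(no output)
```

View pics/c4.png

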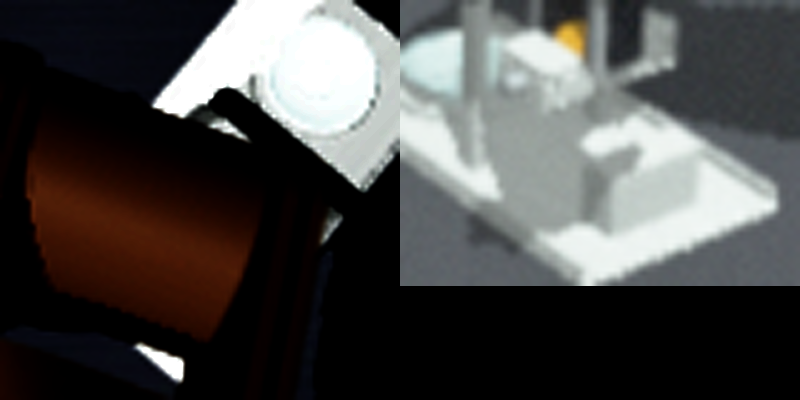

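The arm hides the rest in the top view. In the side crop the top-face corners are at about (583,150), (610,187) and (702,152). I'll compare them with the projected estimate.

```bash
python3 -c "
from h import *
s=cam('side')
def pr(p):
    q=R.from_quat(s['orientation']).inv().apply(p-s['xyz']);q=s['mtx']@(q/q[2]);return ((q[:2]-[300,150])*400/70+[400,0]).round()
a=np.radians(138.4);ex=np.array([np.cos(a),np.sin(a),0]);ey=np.array([-ex[1],ex[0],0]);c=np.array([.518,-.2115,0])
for p in ((85,-25,35),(85,25,35),(65,-25,35),(65,25,35),(85,-25,5),(85,25,5),(105,-55,11),(105,55,11)): print(p,pr(c+ex*p[0]/1e3+ey*p[1]/1e3+[0,0,p[2]/1e3]))
for q in ((610,187),(702,152),(583,150)):
    w=onz(s,(300+(q[0]-400)*.175,150+q[1]*.175),.035)-c;print('carrier coords',q,(w@ex).round(4),(w@ey).round(4))
"
```

```text
(85, -25, 35) [607. 174.]
(85, 25, 35) [696. 139.]
(65, -25, 35) [578. 155.]
(65, 25, 35) [666. 121.]
(85, -25, 5) [604. 233.]
(85, 25, 5) [692. 197.]
(105, -55, 11) [579. 264.]
(105, 55, 11) [774. 184.]
carrier coords (610, 187) 0.0938 -0.0305
carrier coords (702, 152) 0.0947 0.0201
carrier coords (583, 150) 0.0633 -0.0207
```

```bash
python3 -c "
from h import *
go(.4617,-.1597,.055,-41.6)"
```

```text
t 8.05 pos [ 0.4775 -0.0814  0.1242] rot [-0.02 -0.   -0.03] tr [-2.3   1.35  2.3 ] tr after turn [-2.3   1.34  2.31] F [-0.  -0.5 -1.3] open 27.7
```

send_rows:
  translation:
    - [-0.76,0.45,0]
    - [-0.76,0.44,0]
    - [-0.74,0.44,0]
    - [0,0,0.6]
    - [0,0,0.6]
  rotation:
    - [0,0,0]
    - [0,0,0]
    - [0,0,0]
    - [0,0,0]
    - [0,0,0]
  grip: [20,20,20,20,20]

```text
time: 8.68
eef_pos: [0.463, -0.1577, 0.0884]
tcp_rot: [0.912, 0.41, 0.0, -0.0]
contact_force: [-0.1, -1.1, -0.7]
opening: 0.328
```

send_rows:
  translation:
    - [0,0,0.5]
    - [0,0,0.3]
    - [0,0,0]
  rotation:
    - [0,0,0]
    - [0,0,0]
    - [0,0,0]
  grip: [20,20,20]

```text
time: 9.05
eef_pos: [0.4622, -0.1579, 0.0641]
tcp_rot: [0.912, 0.41, -0.0, -0.001]
contact_force: [-0.8, -0.8, -1.1]
opening: 0.328
```

```bash
python3 -c "
from h import *
go(.4617,-.1597,.044,-41.6)
s=cam('side');b=cv2.resize(s['image'][130:210,280:380],(700,560),interpolation=2);cv2.imwrite('pics/c5.png',b)"
```

```text
t 9.05 pos [ 0.4622 -0.1579  0.0641] rot [-0.02  0.   -0.01] tr [-0.06  0.03  0.67] tr after turn [-0.06  0.03  0.67] F [-0.8 -0.8 -1.1] open 28.0
```

View pics/c5.png

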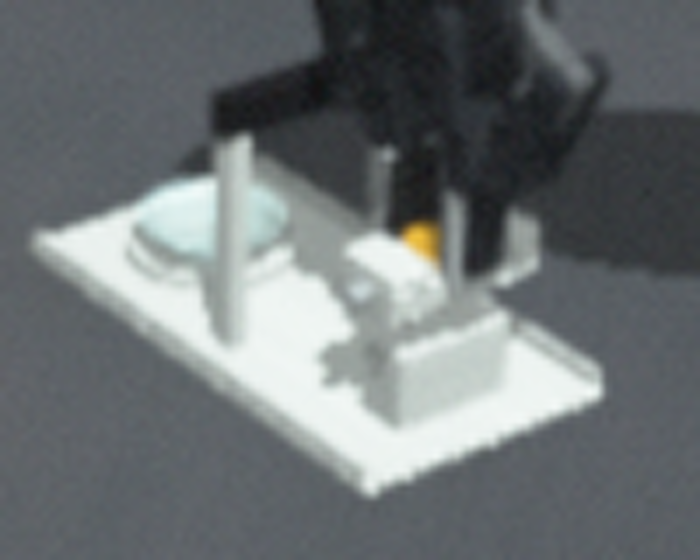

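The holder is hovering level over the rest. Its lower front corners are at about (403,318) and (540,264); the rest's front top edge runs from (396,352) to (508,313).

```bash
python3 -c "
from h import *
s=cam('side')
a=np.radians(138.4);ex=np.array([np.cos(a),np.sin(a),0]);ey=np.array([-ex[1],ex[0],0]);c=np.array([.518,-.2115,0])
def f(n,q,z):
    w=onz(s,(280+q[0]/7,130+q[1]/7),z)-c;print(n,(w@ex).round(4),(w@ey).round(4))
f('restTL',(396,352),.035);f('restTR',(508,313),.035);f('restBL',(400,425),.005);f('restBR',(500,385),.005)
f('plateFL bottom',(370,495),0);f('plateFR lip',(603,375),.011)
f('holdBL',(403,318),.056);f('holdBR',(540,264),.056);f('screwL',(360,290),.062)
w=ctrl.get_state()['eef_pos']-c;print('tcp',w@ex,w@ey)
"
```

```text
restTL 0.0848 -0.0237
restTR 0.0874 0.0255
restBL 0.0869 -0.0219
restBR 0.0871 0.0244
plateFL bottom 0.1098 -0.0537
plateFR lip 0.1106 0.0522
holdBL 0.0949 -0.03
holdBR 0.0943 0.0326
screwL 0.0792 -0.0367
tcp 0.0762611827799963 -0.0030346622344239113
```

send_rows:
  translation:
    - [-0.06,0.0,0.4]
    - [0,0,0.17]
    - [0,0,0.07]
    - [0,0,0]
  rotation:
    - [0,0,0]
    - [0,0,0]
    - [0,0,0]
    - [0,0,0]
  grip: [20,20,20,20]

```text
time: 9.65
eef_pos: [0.4612, -0.1599, 0.0454]
tcp_rot: [0.912, 0.409, -0.0, -0.0]
contact_force: [0.3, 1.3, -0.3]
opening: 0.326
```

send_rows:
  translation:
    - [0,0,0.05]
    - [0,0,0]
  rotation:
    - [0,0,0]
    - [0,0,0]
  grip: [20,20]

```text
time: 9.9
eef_pos: [0.4614, -0.1599, 0.0442]
tcp_rot: [0.912, 0.409, 0.0, 0.0]
contact_force: [-0.1, 0.2, -1.2]
opening: 0.327
```

send_rows:
  translation:
    - [0,0,0.04]
    - [0,0,0]
  rotation:
    - [0,0,0]
    - [0,0,0]
  grip: [20,20]

```text
time: 10.15
eef_pos: [0.4615, -0.16, 0.0439]
tcp_rot: [0.912, 0.409, -0.0, -0.0]
contact_force: [-2.2, 0.7, 5.0]
opening: 0.327
```

send_rows:
  translation:
    - [0,0,0]
    - [0,0,0]
    - [0,0,0]
    - [0,0,-0.2]
    - [0,0,-0.6]
  rotation:
    - [0,0,0]
    - [0,0,0]
    - [0,0,0]
    - [0,0,0]
    - [0,0,0]
  grip: [36,46,50,50,50]

```text
time: 10.78
eef_pos: [0.4605, -0.1595, 0.0665]
tcp_rot: [0.912, 0.409, -0.001, -0.001]
contact_force: [0.3, 0.4, -0.2]
opening: 0.584
```

send_rows:
  translation:
    - [0,0,-1]
    - [0,0,-1]
    - [0,0,-1]
    - [0,0,0]
  rotation:
    - [0,0,0]
    - [0,0,0]
    - [0,0,0]
    - [0,0,0]
  grip: [50,50,50,50]

```text
time: 11.28
eef_pos: [0.4631, -0.1609, 0.1601]
tcp_rot: [0.912, 0.409, 0.002, 0.003]
contact_force: [0.3, -0.3, 0.4]
opening: 0.582
```

```bash
python3 -c "
from h import *
go(.518,-.212,.14,-41.6)
s=cam('side');b=cv2.resize(s['image'][130:210,280:380],(700,560),interpolation=2);cv2.imwrite('pics/c6.png',b)"
```

```text
t 11.28 pos [ 0.4631 -0.1609  0.1601] rot [ 0.08 -0.01 -0.02] tr [-0.06  2.49  0.69] tr after turn [-0.06  2.5   0.67] F [ 0.3 -0.3  0.4] open 49.7
```

View pics/c6.png

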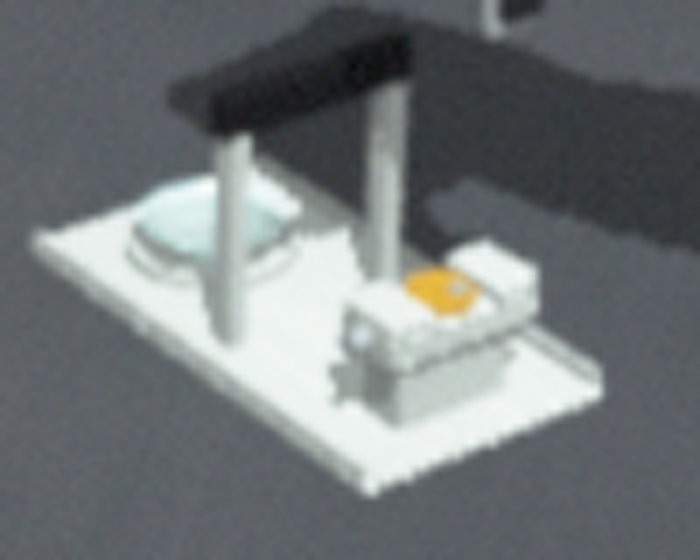

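The holder is upright on the rest. Brass centre is at (441,290), its front lower corners at about (392,374) and (540,312), and the dish is seated. Now a numeric check.

```bash
python3 -c "
from h import *
s=cam('side')
a=np.radians(138.4);ex=np.array([np.cos(a),np.sin(a),0]);ey=np.array([-ex[1],ex[0],0]);c=np.array([.518,-.2115,0])
def f(n,q,z):
    w=onz(s,(280+q[0]/7,130+q[1]/7),z)-c;print(n,(w@ex).round(4),(w@ey).round(4))
bs=comps(brass(s['image']),330,160,360,185)[0];q=cen(bs);f('brass',((q[0]-280)*7,(q[1]-130)*7),.049)
f('L',(392,374),.035);f('R',(540,312),.035);f('topL',(395,340),.053);f('topR',(540,272),.053);f('restBL',(400,425),.005);f('restBR',(503,383),.005)
# bar mid from side on both heights
k=comps(s['image'].max(2)<45,300,130,345,156)
for x in k: print(cen(x),cv2.contourArea(x))
"
```

```text
brass 0.0756 -0.0003
L 0.0953 -0.0341
R 0.0935 0.0352
topL 0.1008 -0.0382
topR 0.0948 0.0325
restBL 0.0869 -0.0219
restBR 0.0867 0.0261
[324.34412082 141.76375405] 154.5
```

send_rows:
  translation:
    - [0,0.9,0]
    - [-0.06,0.9,0]
    - [0,0.7,0]
    - [0,0,0]
    - [0,0,0]
  rotation:
    - [0,0,0]
    - [0,0,0]
    - [0,0,0]
    - [0,0,0]
    - [0,0,0]
  grip: [50,50,50,50,50]

```text
time: 12.0
eef_pos: [0.515, -0.2103, 0.1554]
tcp_rot: [0.912, 0.409, -0.001, -0.001]
contact_force: [-1.1, 0.4, 0.3]
opening: 0.586
```

```bash
python3 -c "
from h import *
go(.5175,-.212,.083,-41.6)
s=cam('side');t=cam('top');b=cv2.resize(s['image'][100:200,270:370],(560,560),interpolation=2);cv2.imwrite('pics/c7.png',b)"
```

```text
t 12.0 pos [ 0.515  -0.2103  0.1554] rot [-0.04  0.01 -0.02] tr [0.01 0.11 2.41] tr after turn [0.01 0.1  2.41] F [-1.1  0.4  0.3] open 50.1
```

View pics/c7.png

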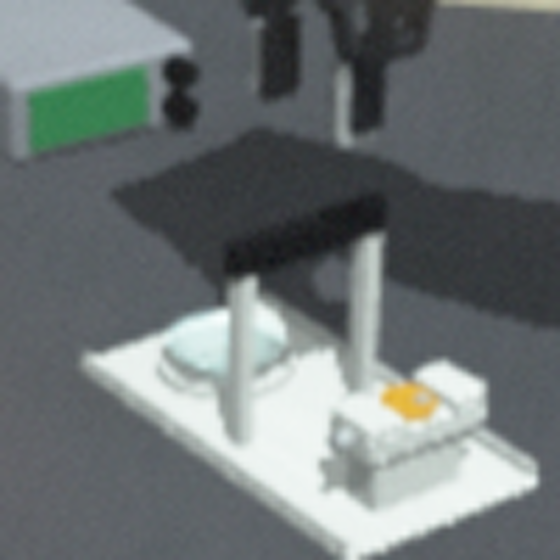

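The fingers straddle the bar, with tips at about (280,97) and (362,130) and the bar centre at (305,237). I'll project to check that the descent is centred.

```bash
python3 -c "
from h import *
s=cam('side');st=ctrl.get_state();r=R.from_quat(st['tcp_rot'])
def pr(p):
    q=R.from_quat(s['orientation']).inv().apply(p-s['xyz']);q=s['mtx']@(q/q[2]);return ((q[:2]-[270,100])*5.6).round()
e=st['eef_pos']
for o in ([0,0,0],[0,.025,-.006],[0,-.025,-.006],[0,.04,-.006],[0,-.04,-.006]): print(o,pr(e+r.apply(o)))
d=e.copy();d[2]=.1;print('tcp at bar height',pr(d)); d=np.array([.5175,-.212,.1]);print('aim',pr(d))
bs=comps(s['image'].max(2)<50,300,128,345,156)[0];x,y,w,h=cv2.boundingRect(bs)
print('bar',(cen(bs)-[270,100])*5.6,onz(s,cen(bs),.1))
"
```

```text
[0, 0, 0] [310. 116.]
[0, 0.025, -0.006] [275.  85.]
[0, -0.025, -0.006] [346. 123.]
[0, 0.04, -0.006] [255.  74.]
[0, -0.04, -0.006] [368. 135.]
tcp at bar height [306. 232.]
aim [302. 230.]
bar [303.19096045 233.34915254] [ 0.51637016 -0.20917816  0.1       ]
```

send_rows:
  translation:
    - [0,0.05,0.6]
    - [0,0,0.7]
    - [0,0,0.7]
    - [0,0,0.4]
    - [0,0,0]
  rotation:
    - [0,0,0]
    - [0,0,0]
    - [0,0,0]
    - [0,0,0]
    - [0,0,0]
  grip: [50,50,50,50,50]

```text
time: 12.78
eef_pos: [0.5163, -0.2115, 0.0833]
tcp_rot: [0.912, 0.409, -0.001, -0.001]
contact_force: [-0.1, -0.4, -0.3]
opening: 0.586
```

send_rows:
  translation:
    - [0,0,0]
    - [0,0,0]
    - [0,0,0]
    - [0,0,0]
    - [0,0,0]
  rotation:
    - [0,0,0]
    - [0,0,0]
    - [0,0,0]
    - [0,0,0]
    - [0,0,0]
  grip: [30,18,15,12,8]
  squeeze: 30

```text
time: 13.4
eef_pos: [0.517, -0.2119, 0.0853]
tcp_rot: [0.912, 0.409, -0.0, -0.001]
contact_force: [-2.1, 1.5, 3.9]
opening: 0.106
```

send_rows:
  translation:
    - [0,0,0]
    - [0,0,0]
    - [0,0,0]
    - [0,0,0]
    - [0,0,0]
  rotation:
    - [0,0,0]
    - [0,0,0]
    - [0,0,0]
    - [0,0,0]
    - [0,0,0]
  grip: [4,0,0,0,0]
  squeeze: 90

```text
time: 14.02
eef_pos: [0.5171, -0.2119, 0.0855]
tcp_rot: [0.912, 0.409, -0.0, -0.0]
contact_force: [-3.4, 2.6, 5.2]
opening: 0.096
```

send_rows:
  translation:
    - [0,0,-0.1]
    - [0,0,-0.15]
    - [0,0,-0.2]
    - [0,0,-0.25]
    - [0,0,-0.25]
  rotation:
    - [0,0,0]
    - [0,0,0]
    - [0,0,0]
    - [0,0,0]
    - [0,0,0]
  grip: [0,0,0,0,0]

```text
time: 14.65
eef_pos: [0.5173, -0.2122, 0.114]
tcp_rot: [0.912, 0.409, 0.0, 0.0]
contact_force: [0.5, 1.0, -4.5]
opening: 0.095
```

send_rows:
  translation:
    - [0,0,-0.25]
    - [0,0,-0.25]
    - [0,0,-0.25]
    - [0,0,-0.25]
    - [0,0,-0.25]
  rotation:
    - [0,0,0]
    - [0,0,0]
    - [0,0,0]
    - [0,0,0]
    - [0,0,0]
  grip: [0,0,0,0,0]

```text
time: 15.28
eef_pos: [0.5172, -0.2121, 0.1514]
tcp_rot: [0.912, 0.409, -0.0, -0.0]
contact_force: [0.3, 0.1, -6.3]
opening: 0.097
```

send_rows:
  translation:
    - [0,0,-0.25]
    - [0,0,-0.25]
    - [0,0,-0.25]
    - [0,0,-0.2]
    - [0,0,-0.1]
  rotation:
    - [0,0,0]
    - [0,0,0]
    - [0,0,0]
    - [0,0,0]
    - [0,0,0]
  grip: [0,0,0,0,0]

```text
time: 15.9
eef_pos: [0.5174, -0.2122, 0.183]
tcp_rot: [0.912, 0.409, 0.0, 0.0]
contact_force: [1.2, 0.6, -6.1]
opening: 0.093
```

send_rows:
  translation:
    - [0,0,-0.05]
    - [0,0,0]
    - [0,0,0]
    - [0,0,0]
  rotation:
    - [0,0,0]
    - [0,0,0]
    - [0,0,0]
    - [0,0,0]
  grip: [0,0,0,0]

```text
time: 16.4
eef_pos: [0.5171, -0.2121, 0.1836]
tcp_rot: [0.912, 0.409, -0.0, -0.0]
contact_force: [0.2, -0.3, -4.6]
opening: 0.097
```

```bash
python3 -c "
from h import *
go(.5171,-.2119,.1845,-41.6);print(ctrl.get_state()['wrist_torque'])
s=cam('side');b=cv2.resize(s['image'][70:210,250:400],(750,600)[:1]+(600,)if 0 else (640,597),interpolation=2);cv2.imwrite('pics/c8.png',b)"
```

```text
t 16.4 pos [ 0.5171 -0.2121  0.1836] rot [-0.01  0.   -0.02] tr [ 0.   -0.   -0.03] tr after turn [ 0.   -0.   -0.03] F [ 0.2 -0.3 -4.6] open 8.3
[-0.05215131 -0.05304735  0.02247097]
```

View pics/c8.png

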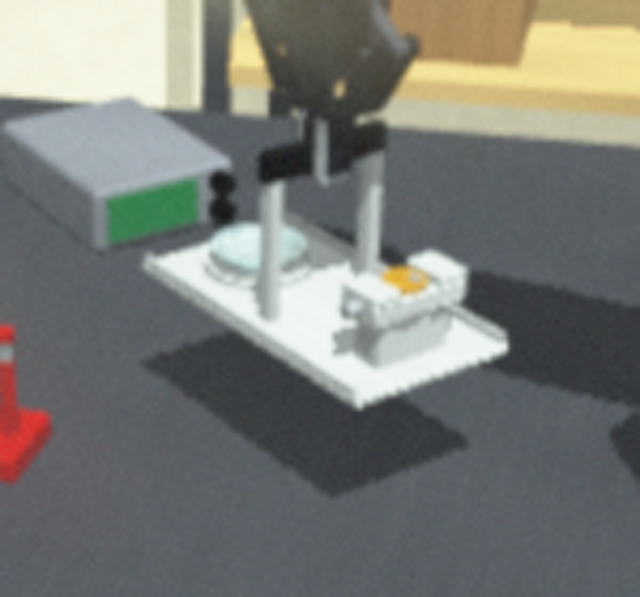

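The carrier is raised, with its shadow detached. Holder and dish are in place; plate corners are at about (148,262), (360,403) and (506,345). Last check is the level and stillness.

```bash
python3 -c "
from h import *
s=cam('side');st=ctrl.get_state()
def pr(p):
    q=R.from_quat(s['orientation']).inv().apply(p-s['xyz']);q=s['mtx']@(q/q[2]);return ((q[:2]-[250,70])*4.267).round()
a=np.radians(138.4);ex=np.array([np.cos(a),np.sin(a),0]);ey=np.array([-ex[1],ex[0],0]);c=np.array([.517,-.2112,.098])
for p in ((105,-55,0),(105,55,11),(-105,-55,11)): print(p,pr(c+ex*p[0]/1e3+ey*p[1]/1e3+[0,0,p[2]/1e3]))
bs=comps(brass(s['image']),330,120,360,150)[0];w=onz(s,cen(bs),.049+.098)-c;print('brass',w@ex,w@ey,'dq',abs(st['dq']).max(),st['contact_force'])
"
```

```text
(105, -55, 0) [355. 406.]
(105, 55, 11) [508. 332.]
(-105, -55, 11) [140. 252.]
brass 0.07283947104358773 -0.00013632843685316282 dq 0.009688488964300787 [-0.09347434  0.3107457  -5.73592749]
```

```bash
python3 -c "
from h import *
s=cam('side')
def ext(im,box):
    c=comps(im.min(2)>135,*box)[0].reshape(-1,2);return [c[c[:,0]<=c[:,0].min()+1].mean(0),c[c[:,1]>=c[:,1].max()-1].mean(0),c[c[:,0]>=c[:,0].max()-1].mean(0)]
A=ext(cv2.imread('pics/side0.png'),(270,130,380,205));B=ext(s['image'],(275,105,380,172))
for a,b,z,n in zip(A,B,(.011,.003,.008),('dish end','front corner','rest end')):
    w=onz(s,a,z);o,v=ray(s,b);k=np.linalg.lstsq(np.c_[v,[0,0,-1.]],w-o,rcond=None);print(n,a,b,'rise',k[0][1].round(4))
"
```

```text
dish end [285.4 164.2] [284.4 131. ] rise 0.0986
front corner [333.  199.4] [334.2 164.4] rise 0.0975
rest end [364.71428571 184.        ] [367.57142857 149.85714286] rise 0.097
```

The three corners rise 98.6, 97.5 and 97.0 mm, so the carrier is level to under 1°. The time is 17 s and everything is still, so I'll hand it in.

```bash
python3 -c "
from plant import ticket
print(ticket.sign_off())"
```

```text
the job is handed in; nothing more can be done
None
```

The middle-sized holder is on the carrier's rest, and the arm is holding the carrier about 98 mm above the bench with a 90 N grip. I handed the job in at about 17 s on the robot's clock, with the carrier still up.

- **Holder:** Before the lift, the brass centre measured within about 1–2 mm of the rest's centre. The holder lies lengthwise along the rest and right way up. Placing it took about 5 N.
- **Lift:** Three plate corners rose 98.6, 97.5 and 97.0 mm, so the carrier is level to under 1°. The joints were nearly still, at 0.01 rad/s or less. The last side view shows the dish in its ring and the holder on the rest.
- **Checks that disagreed:**
  - Side-view edge readings put the holder up to about 3 mm further along carrier +x than the brass centre did.
  - The brass centre read about 3 mm less along carrier x after the lift than before. I put that down to calibration and height error.
  - My hand-read plate corners in the lifted view were up to 13 crop pixels off the projection, so I relied on the corner-rise measurement instead.
  - The gripper read about 2 mm narrower than nominal on both grasps: 28 mm on the 30 mm holder and 8 mm on the 10 mm bar.

I didn't look at the other bench items again with the top camera after the lift. No unexpected contact forces showed during the moves.

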